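# Fill the missing parts of a control-panel kit tray and shut its drop front

### The job

Pull the front door of the white kit box right down, put the orange T-shaped block and the blue L-shaped block into the cavities of the sloping tray that are cut to their outlines, each fully home, and then push the door back up until it is shut. Leave everything else where it is.

Things in the scene. Friction and masses are not known exactly. Their poses are not given: they have to be found in the camera images.
- case: White open-topped kit box fixed to the table, 170 deep (x) x 380 mm wide (y), side walls 95, back wall 120 mm high. Origin: centre of its underside; the front faces its own -x, towards the robot; turned up to 0.15 rad. Inside, a tray rises to the back at 30 degrees, its surface 70 mm above the table at the box's centre, 39 at the front, 101 at the back, with three cavities side by side.
- door (a joint): Angle of the door at the front of the box, rad: 0 = upright, shut; 1.57 = right down, level in front of the box. Hinged along its lower edge with a friction hinge: it stays where it is left and takes about 4 N at the bar. Starts shut or up to 0.3 ajar.
- door_hinge (a point): Middle of the hinge axis at the door's lower edge, 35 mm above the table and 90 mm in front of the box's centre. The axis runs along the box's y.
- door_bar (a point): Middle of the dark round bar handle at the door's free edge: 10 mm thick, 140 mm long, parallel to the hinge and 115 mm from it, in the door's plane (150 mm above the table when shut, 35 mm when down). Between the bar's centre and the edge of the door panel (350 mm wide, 8 mm thick) is a gap of 45 mm for a finger, open between the bar's two end legs.
- slot_tee (a point): Centre of the floor of the T-shaped cavity (orange floor, 12 mm deep, 2.5 mm wider than the part on every side, in a dark grey tray). x points up the slope, y across the tray to the left, z is the tray's normal, leaning 30 degrees from vertical to the front. The part is home when its origin and axes match these. Which of the three places, 88 mm apart across the tray, it takes varies.
- slot_ell (a point): Centre of the floor of the L-shaped cavity (blue floor, 12 mm deep, 2.5 mm wider than the part on every side, in a dark grey tray). x points up the slope, y across the tray to the left, z is the tray's normal, leaning 30 degrees from vertical to the front. The part is home when its origin and axes match these. Which of the three places, 88 mm apart across the tray, it takes varies.
- tee: Orange T-shaped contact block, 38 mm tall, about 0.12 kg, flat top. Origin at the centre of its underside outline, z up. Stem 22 mm wide (y from -11 to 11 mm), from x = -32 to 10 mm; head 50 mm wide (y from -25 to 25 mm), from x = 10 to 32 mm. In the tray the head is up the slope. When home, 26 mm of it stands above the tray.
- ell: Blue L-shaped terminal block, 38 mm tall, about 0.12 kg, flat top. Origin at the centre of its underside outline, z up. Long leg 22 mm wide (y from -25 to -3 mm), from x = -35 to 35 mm; foot from x = -35 to -13 mm, reaching across to y = 25 mm. In the tray the foot is down the slope. When home, 26 mm of it stands above the tray.
- relay: White relay with a green top, 60 x 44 x 40 mm, already lying in the third, rectangular cavity; to be left there.
- strip: Straight grey terminal strip, 80 x 22 x 38 mm, lying beyond the loose parts; not wanted. Origin at the centre of its underside.
- nut: Black gland nut, a ring of 40 mm diameter, 12 mm high; to be left. Origin at the centre of its underside.
- meter: Yellow hand meter, 140 x 72 x 41 mm, lying flat; to be left. Origin at the centre of its underside.
- jar: Clear jar with a blue cap, 52 mm diameter, 70 mm high; to be left. Origin at the centre of its underside.
- driver: Green-handled screwdriver, 190 mm long, lying on the table; to be left.

How it is judged:
On the way, in this order (a step that is already met when the one before it is completed fails the run):
1. the door has been pulled right down (value of joint door above 1.4 rad), for 0.2 s.
2. the T-shaped and the L-shaped block are both fully home in their own cavities (distance between tee and slot_tee below 0.007 m and angle between the z axis of tee and the z axis of slot_tee, either way round below 0.12 rad and angle between the x axis of tee and the x axis of slot_tee, either way round below 0.15 rad and distance between ell and slot_ell below 0.007 m and angle between the z axis of ell and the z axis of slot_ell, either way round below 0.12 rad and angle between the x axis of ell and the x axis of slot_ell, either way round below 0.15 rad), for 0.2 s.
At the end, for the whole second after the job is handed in: The T-shaped and the L-shaped block lie at rest fully home in their own cavities (origin within 7 mm of the cavity's point, upright to the tray within 0.12 rad, turned within 0.15 rad), and the door is shut (joint below 0.08 rad) (all of step 2 and linear speed of each of tee, ell below 0.02 m/s and value of joint door below 0.08 rad); the robot touches nothing.
It fails at once if the relay, grey strip, nut, meter, jar or screwdriver was moved more than 30 mm (distance of any of relay, strip, nut, meter, jar, driver from where it was at the start of the episode above 0.03 m).
It also fails if it takes over 72 s, if anything falls off the work surface, if the arm or the gripper's body presses on something with over 40 N, if the wrist force passes 120 N, or if a joint passes its speed limit or range.

### The arm

A 7-joint arm with a two-finger parallel gripper is mounted at the origin on the work surface. World frame = base frame: x ahead of the robot, y to its left, z up, the work surface at z = 0. Lengths are in m, angles in rad, forces in N, time in s.
With the tool pointing down it reaches from about 0.35 to 0.9 m from the base axis. Payload 8.1 kg.
Tool frame: the origin (TCP) lies midway between the tips of the shut fingers; the grasp point (between the pads) lies 19 mm behind it (arm.grip_depth is the distance from the TCP to the grasp point, in m); y points along the fingers, x is the direction in which the jaws open and shut, and the axes are right-handed (so a half turn about y gives the same grasp; the last joint's range is limited). The gripper opens to 92 mm and grips with 3 to 60 N. Pads are 19 mm wide; open, the fingers measure 130 mm over their backs; the gripper's body (75 mm by 190 mm) begins 47 mm behind the grasp point.
Start: joints at [-1.441, 0.434, 0.025, 1.573, -0.012, 1.134, -0.075], TCP at [0.144, 0.608, 0.227] pointing down, gripper open.
Joint ranges: [-2.62, 2.62], [-0.44, 2.09], [-1.27, 1.32], [0.08, 2.57], [-1.32, 4.46], [0.12, 2], [-2.74, 2.74]. Speed limits (rad/s): [2.22, 2.22, 3.01, 3.01, 3.14, 3.14, 3.14].

### API

Orientations are given as [roll, pitch, yaw] about the fixed x, y, z axes, in that order (R = Rz(yaw) Ry(pitch) Rx(roll)).
In Python, from cell import arm, eoat, planner, monitor, vision, order gives the robot as it stands. Calls block until the motion is done:
- arm.goto(position, orientation): joint-space move of the TCP to a pose.
- arm.move_straight(position, feed=0.15, orientation=None, until_force=None): straight line of the TCP; orientation=None keeps the orientation; feed is the mean speed in m/s. With until_force (N) it stops when the force on the tool has changed by that much, and returns True; else False.
- arm.move_joints(angles): joint-space move.
- eoat.gripper_open() and eoat.gripper_close(strength=None): open the fingers fully, or close them until they stop; strength is the grip in N (None keeps the last).
- arm.dwell(seconds).
- planner.inverse_kinematics(position, orientation): joint angles nearest the present ones, or None.
- monitor.get_state(): the state.
- vision.grab_frame(name): name is "side" or "top" or "wrist"; returns the picture (384x512x3 uint8, blue, green, red); there is no depth.
- vision.calibration(name): a dict with "fx", "fy", "cx", "cy" (pixels), "R" (3x3) and "t" (3): a world point X has camera coordinates R X + t. Camera axes: x right, y down, z forward; pixel columns grow to the right and rows downward; lengths in m; the calibration is good to about 2 mm. A picture is of the moment at which its call begins: read the wrist's pose just before it. calibration takes no time and is no camera call; for the wrist camera it gives the pose at the moment of the call.
A pose or a line that the arm cannot do raises arm.Unreachable and nothing moves.
- order.sign_off(): hands the job in, once; it reports no verdict.
Trained networks look in the newest picture that a camera, given by its name, has taken for a name from the list of things; names that differ only in an ending like _2 or _b are one class to them, and where a whole thing is asked for, a point or a joint stands for the part that bears it (a point fixed in the world has none). Each returns a list of dicts, best first, with "conf" (0 to 1); they miss things now and then, are a little off and sometimes report something else, mostly with a low value. They report only what shows in the picture. A call takes as long as a camera call.
- vision.find_in(camera, thing): "at" ([x, y, z] in m, in world coordinates, good to about 4 mm: the middle of the surface that is visible of it).
- vision.masks_of(camera, thing): "region" (384x512 bool, what is visible of it).
- vision.mark_of(camera, thing): "at" ([x, y, z] in m, in world coordinates, good to about 4 mm: a listed point, or the origin of a listed thing).
The state is a dict: "t": time; "joints": joint angles; "joint_vel": joint speeds; "effort": joint torques, N m; "tool_pos": TCP position; "tool_rot": TCP orientation; "force": force on the tool from outside, world axes, zero at the start; "torque": the same for the moment, N m; "width": opening from 0.0 (shut) to 1.0 (fully open).
Only numpy, scipy, OpenCV 4.12 (cv2) and the standard library are available. Lean on these libraries where they do the work, as an engineer would, in place of code of your own. Each camera call takes 0.05 s, during which the arm holds its last target. There are 200 camera calls.

## Working session

There is one attempt and no reset: what is moved stays moved. The work goes in short steps, each a Python script; the robot and the scene stay as the last script left them, time stands still between calls to the robot, and variables do not carry over. Pictures are saved under pics/ and viewed, about 8 in all and at most 12, crops included, and the job is handed in when it is done.

```bash
mkdir -p pics; ls
python3 - <<'E'
from cell import arm, eoat, planner, monitor, vision, order
import cv2,numpy as np
fr=[]
for c in ["top","side"]:
    f=vision.grab_frame(c); fr.append(f); cv2.imwrite(f"pics/{c}0.png",f)
    for th in ["case","door","door_hinge","door_bar","slot_tee","slot_ell","tee","ell","relay","strip","nut","meter","jar","driver"]:
        try:
            r=vision.mark_of(c,th)
            print(c,th,[(np.round(q["at"],3).tolist(),round(q["conf"],2)) for q in r[:2]])
        except Exception as e: print(c,th,e)
    k=vision.calibration(c); print(k["fx"],np.round(-np.array(k["R"]).T@np.array(k["t"]),3))
s=monitor.get_state(); print(s["t"],s["tool_pos"],s["tool_rot"])
E
```

```text
pics
top case [([0.626, 0.089, 0.003], 0.75), ([0.534, 0.082, 0.037], 0.3)]
top door it knows: case, door_bar, door_hinge, driver, ell, jar, meter, nut, relay, slot_ell, slot_tee, strip, tee
top door_hinge [([0.535, 0.084, 0.036], 0.75)]
top door_bar [([0.515, 0.087, 0.146], 0.71), ([0.487, 0.463, -0.0], 0.43)]
top slot_tee [([0.632, 0.091, 0.058], 0.74)]
top slot_ell [([0.629, 0.176, 0.058], 0.98), ([0.536, 0.085, 0.035], 0.73)]
top tee [([0.516, -0.401, 0.001], 0.85), ([0.514, 0.086, 0.142], 0.31)]
top ell [([0.489, -0.22, 0.003], 0.71)]
top relay [([0.661, -0.439, -0.005], 0.59), ([0.638, 0.008, 0.063], 0.55)]
top strip [([0.655, -0.269, 0.003], 0.8), ([0.627, 0.18, 0.056], 0.62)]
top nut [([0.355, -0.377, 0.0], 0.49), ([0.538, 0.083, 0.037], 0.43)]
top meter [([0.661, -0.437, 0.001], 0.72), ([0.536, 0.085, 0.037], 0.58)]
top jar [([0.488, 0.468, -0.004], 0.61)]
top driver [([0.324, 0.418, 0.001], 0.73), ([0.627, 0.09, 0.002], 0.66)]
392.65969986594746 [0.239 0.008 1.257]
side case [([0.628, 0.09, 0.003], 0.57)]
side door it knows: case, door_bar, door_hinge, driver, ell, jar, meter, nut, relay, slot_ell, slot_tee, strip, tee
side door_hinge [([0.537, 0.087, 0.031], 0.68)]
side door_bar [([0.515, 0.084, 0.151], 0.79)]
side slot_tee [([0.629, 0.09, 0.06], 0.83)]
side slot_ell [([0.631, 0.176, 0.06], 0.76), ([0.631, 0.093, 0.061], 0.46)]
side tee [([0.518, -0.405, 0.002], 0.94)]
side ell [([0.492, -0.216, 0.002], 0.91)]
side relay [([0.638, 0.004, 0.058], 0.71)]
side strip [([0.656, -0.272, -0.003], 0.69)]
side nut [([0.354, -0.375, 0.002], 0.77), ([0.628, 0.177, 0.058], 0.41)]
side meter [([0.66, -0.439, -0.003], 0.66)]
side jar [([0.487, 0.467, 0.002], 0.67), ([0.631, 0.092, 0.063], 0.23)]
side driver [([0.327, 0.42, -0.002], 0.76)]
362.0596658433463 [ 0.302 -0.593  0.859]
1.4 [0.14422675 0.60815724 0.22676103] [-1.57081512e+00 -8.79856293e-05  1.33793883e+00]
```

View pics/top0.png

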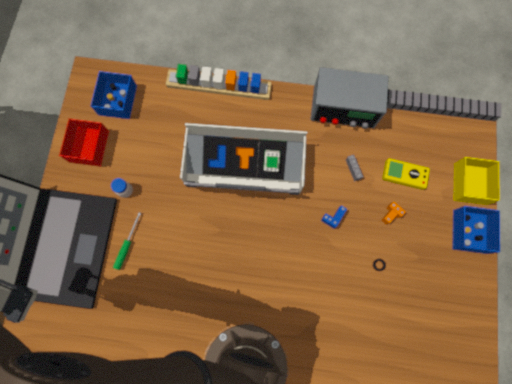

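View pics/side0.png

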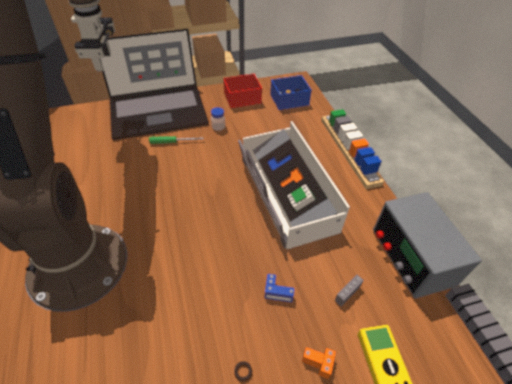

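The images show the box with its L (left), T (middle) and relay (right) cavities. The door is slightly ajar. The loose ell is at about (336,218) and the tee at (395,212) in the top view. Next I'll write helpers and check the wrist camera mount and IK.

```bash
cat > h.py <<'E'
from cell import arm, eoat, planner, monitor, vision, order
import cv2, numpy as np
from scipy.optimize import minimize
from scipy.spatial.transform import Rotation as Ro
P=np.pi
def down(yaw): return [-P/2,0,yaw]      # tool y down, tool x at yaw
def rpy(M): return Ro.from_matrix(M).as_euler("xyz").tolist()
def st(*k):
    s=monitor.get_state(); print(round(s["t"],2),np.round(s["tool_pos"],4),np.round(s["tool_rot"],3),"F",np.round(s["force"],1),"w",round(s["width"],3)); return s
TEE=np.array([[-32,-11],[10,-11],[10,-25],[32,-25],[32,25],[10,25],[10,11],[-32,11]])/1e3
ELL=np.array([[-35,-25],[35,-25],[35,-3],[-13,-3],[-13,25],[-35,25]])/1e3
def proj(k,X):
    c=np.asarray(X)@np.array(k["R"]).T+np.array(k["t"])
    return np.c_[k["fx"]*c[:,0]/c[:,2]+k["cx"],k["fy"]*c[:,1]/c[:,2]+k["cy"]]
def fill(m,uv): cv2.fillPoly(m,[np.round(uv*16).astype(np.int32)],255,lineType=cv2.LINE_AA,shift=4)
def prism(k,out,M,o,h):
    m=np.zeros((384,512),np.uint8); n=len(out)
    b=proj(k,np.c_[out,np.zeros(n)]@M.T+o); t=proj(k,np.c_[out,np.full(n,h)]@M.T+o)
    fill(m,b); fill(m,t)
    for i in range(n):
        j=(i+1)%n; fill(m,np.array([b[i],b[j],t[j],t[i]]))
    return m/255.
def fit(f,x0,mask,step):
    mask=mask.astype(float)
    def cost(x): return np.abs(f(x)-mask).sum()/mask.sum()
    best=None
    for x in x0:
        s=np.vstack([x]+[np.array(x)+np.eye(len(x))[i]*step[i] for i in range(len(x))])
        r=minimize(cost,x,method="Nelder-Mead",options=dict(initial_simplex=s,maxiter=250,xatol=1e-4,fatol=1e-4))
        if best is None or r.fun<best.fun: best=r
    return best.x,best.fun
def Rz(a): return Ro.from_euler("z",a).as_matrix()
TILT=Ro.from_euler("y",-P/6).as_matrix()    # slot frame in case frame: x up slope, z leans to -x
def slot(case,i): # case=(x,y,yaw), i=+1 left; returns origin,R
    R=Rz(case[2]); return np.array([case[0],case[1],0])+R@np.array([.006,.088*i,.070-.012*np.cos(P/6)]),R@TILT
def toolM(xdir,ydir): x=np.array(xdir);y=np.array(ydir);return np.c_[x,y,np.cross(x,y)]
def colour(f,which):
    h=cv2.cvtColor(f,cv2.COLOR_BGR2HSV); lo,hi=((5,150,120),(18,255,255)) if which=="tee" else ((100,120,60),(125,255,255))
    return cv2.inRange(h,lo,hi)>0
E
python3 - <<'E'
from h import *
s=monitor.get_state(); k=vision.calibration("wrist")
M=Ro.from_euler("xyz",s["tool_rot"]).as_matrix(); C=-np.array(k["R"]).T@np.array(k["t"])
print("cam in tool",np.round(M.T@(C-s["tool_pos"]),3),"axis",np.round(M.T@np.array(k["R"])[2],3),"fx",k["fx"])
for y in [0.05,0.05+P]:
  for p in [(.515,.0855,.131),(.42,.08,.016),(.45,.09,.4),(.49,-.22,.25),(.517,-.403,.25)]:
    q=planner.inverse_kinematics(list(p),down(y)); print(y,p,None if q is None else np.round(q,2))
c=(.627,.09,.05)
for i in (0,1):
  o,R=slot(c,i)
  for sg in (1,-1):
    q=planner.inverse_kinematics((o+R[:,2]*.016).tolist(),rpy(toolM(sg*R[:,0],-R[:,2]))); print("slot",i,sg,None if q is None else np.round(q,2))
# initial part yaw from top/side masks
for c in ("top","side"):
  vision.grab_frame(c); k=vision.calibration(c)
  for n,out,x in (("tee",TEE,(.517,-.403)),("ell",ELL,(.491,-.218))):
    m=vision.masks_of(c,n)[0]["region"]
    r=fit(lambda v:prism(k,out,Rz(v[2]),[v[0],v[1],0],.038),[[*x,a] for a in np.arange(0,2*P,P/4)],m,[.005,.005,.3]); print(c,n,m.sum(),np.round(r[0],4),round(r[1],3))
E
```

```text
cam in tool [-0.001 -0.159  0.069] axis [-0.001  0.967 -0.256] fx 281.74195032686373
0.05 (0.515, 0.0855, 0.131) [-0.72  0.42  0.6   1.97 -0.31  0.84  0.11]
0.05 (0.42, 0.08, 0.016) [-0.59  0.47  0.36  2.28 -0.37  0.45  0.12]
0.05 (0.45, 0.09, 0.4) [-1.01  0.02  0.73  1.69 -0.02  1.43 -0.22]
0.05 (0.49, -0.22, 0.25) [-0.45  0.41  1.08  1.81 -0.39  1.16  0.81]
0.05 (0.517, -0.403, 0.25) [-0.06  0.69  1.15  1.51 -0.64  1.35  1.19]
3.191592653589793 (0.515, 0.0855, 0.131) [ 0.47  0.61 -1.06  1.88  0.62  1.03  2.34]
3.191592653589793 (0.42, 0.08, 0.016) [-0.21  0.46 -0.13  2.24  0.14  0.45  2.74]
3.191592653589793 (0.45, 0.09, 0.4) None
3.191592653589793 (0.49, -0.22, 0.25) [-0.49  0.44  1.17  1.81 -0.44  1.18 -2.28]
3.191592653589793 (0.517, -0.403, 0.25) [-0.06  0.69  1.15  1.51 -0.64  1.35 -1.95]
slot 0 1 [ 0.23  0.56 -0.7   2.16  1.61  0.47 -1.73]
slot 0 -1 [-0.27  0.46 -0.04  2.2   1.75  0.14  1.18]
slot 1 1 [ 0.17  0.65 -0.89  2.1   1.57  0.69 -1.79]
slot 1 -1 [-0.5   0.48  0.03  2.16  1.45  0.2   1.31]
top tee 306 [ 0.5185 -0.4007  5.6302] 0.141
top ell 307 [ 0.4958 -0.2182  5.497 ] 2.032
side tee 543 [ 0.5179 -0.3993  5.5419] 0.342
side ell 531 [ 0.4923 -0.215  -0.4394] 0.176
```

```bash
cat > look.py <<'E'
from h import *
def casefit(f,k,c0):
    def floor(v,i,out):
        o,R=slot(v,i); g=cv2.fillPoly
        off=np.array([[np.sign(a)*.0,0] for a in range(len(out))])
        # grow outline by 2.5 mm (raster free: shapely-less offset by corner normals)
        n=len(out); G=[]
        for j in range(n):
            e1=out[j]-out[j-1]; e2=out[(j+1)%n]-out[j]
            n1=np.array([e1[1],-e1[0]])/np.hypot(*e1); n2=np.array([e2[1],-e2[0]])/np.hypot(*e2)
            G.append(out[j]+.0025*(n1+n2))
        G=np.array(G); a=np.zeros((384,512),np.uint8); b=a.copy()
        fill(a,proj(k,np.c_[G,np.zeros(n)]@R.T+o)); fill(b,proj(k,np.c_[G,np.full(n,.012)]@R.T+o))
        return np.minimum(a,b)/255.
    model=lambda v: np.maximum(floor(v,0,TEE),floor(v,1,ELL))
    near=cv2.dilate((model(c0)>0).astype(np.uint8),np.ones((25,25)))>0
    m=(colour(f,"tee")|colour(f,"ell"))&near
    r=fit(model,[c0],m,[.006,.006,.05]); return r,m,model(r[0])
def overlay(f,model,name):
    g=f.copy(); cs,_=cv2.findContours((model>.5).astype(np.uint8),cv2.RETR_LIST,cv2.CHAIN_APPROX_NONE); cv2.drawContours(g,cs,-1,(255,0,255),1); cv2.imwrite(name,g)
E
python3 - <<'E'
from look import *
arm.goto([.60,.14,.32],down(.05)); st()
k=vision.calibration("wrist"); f=vision.grab_frame("wrist")
for t in ("door_bar","door_hinge","slot_tee","slot_ell","case"):
    print(t,[(np.round(q["at"],4).tolist(),round(q["conf"],2)) for q in vision.mark_of("wrist",t)[:2]])
(v,c),m,mod=casefit(f,k,[.626,.09,.05]); print("case",np.round(v,4),round(c,3),m.sum())
overlay(f,mod,"pics/case.png"); cv2.imwrite("pics/w1.png",f); st()
E
```

```text
4.05 [0.5996 0.1416 0.3196] [-1.57e+00  1.00e-03  5.30e-02] F [-0.1  0.7 -0. ] w 0.997
door_bar [([0.519, 0.0862, 0.1502], 0.65)]
door_hinge [([0.5375, 0.0837, 0.0309], 0.7)]
slot_tee [([0.6311, 0.0905, 0.0612], 0.97)]
slot_ell [([0.629, 0.1799, 0.0587], 0.74)]
case []
case [0.6247 0.089  0.0612] 0.057 2007
4.35 [0.5999 0.1403 0.3199] [-1.571  0.     0.051] F [ 0.9  0.3 -0.2] w 1.0
```

View pics/case.png

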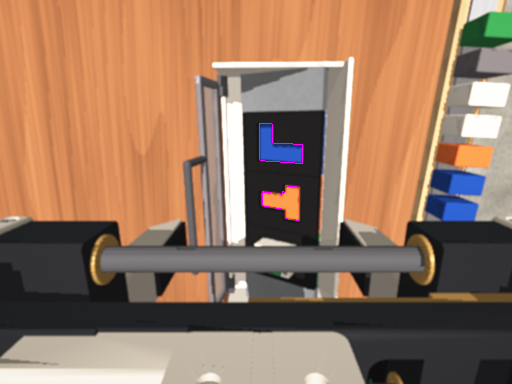

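Case fit is tight: the magenta outlines match both cavities. Next is opening the door by gripping the bar and following the arc.

```bash
cat > door.py <<'E'
from h import *
CASE=np.array([.6247,.089,.0612]); RC=Rz(CASE[2]); HINGE=np.array([*CASE[:2],0])+RC@np.array([-.09,0,.035])
def bar(th,r=.115): return HINGE+r*(RC@np.array([-np.sin(th),0,np.cos(th)]))
def tcp(th,dz=0): return (bar(th)-[0,0,.019-dz]).tolist()
OR=down(CASE[2])
E
python3 - <<'E'
from door import *
arm.goto(tcp(.17,.07),OR); arm.move_straight(tcp(.17),feed=.2); eoat.gripper_close(15); st()
for th in (.4,.65,.9,1.15,1.38,1.57):
    arm.move_straight(tcp(th),feed=.15); st()
eoat.gripper_open(); arm.move_straight(tcp(1.57,.09),feed=.25); st()
vision.grab_frame("side"); print(vision.mark_of("side","door_bar")[:2])
E
```

```text
6.77 [0.5152 0.0823 0.1293] [-1.571  0.     0.061] F [-1.7 -0.1  0.9] w 0.099
7.09 [0.4893 0.0808 0.1217] [-1.571  0.002  0.062] F [-1.8 -0.7 -0.7] w 0.101
7.43 [0.4657 0.0793 0.1074] [-1.571  0.     0.061] F [ 2.   0.5 -8. ] w 0.103
7.78 [0.4458 0.0781 0.0875] [-1.571e+00 -1.000e-03  6.100e-02] F [ 3.5  1.1 -7.5] w 0.099
8.12 [0.4309 0.0772 0.0629] [-1.571e+00 -1.000e-03  6.100e-02] F [ 3.7 -0.3 -5.2] w 0.103
8.44 [0.4231 0.0768 0.0378] [-1.571e+00 -1.000e-03  6.100e-02] F [ 3.3  1.2 -3.9] w 0.103
8.73 [0.421  0.0767 0.0162] [-1.571e+00 -1.000e-03  6.100e-02] F [ 3.6  1.9 -3.3] w 0.104
10.38 [0.4203 0.077  0.1065] [-1.57e+00 -1.00e-03  6.20e-02] F [ 0.2  0.3 -1. ] w 0.996
[{'at': [0.4247, 0.0784, 0.0711], 'conf': 0.72}]
```

Run:
```python
from door import *
f=vision.grab_frame("side"); print([vision.mark_of("side","door_bar")[0]["at"]]);
vision.grab_frame("top");print([vision.mark_of("top","door_bar")[0]["at"]])
cv2.imwrite("pics/d1.png",cv2.resize(f[80:280,130:380],None,fx=3,fy=3))
```

```text
[[0.4276, 0.08, 0.0738]]
[[0.6535, -0.2694, 0.0056]]
```

View pics/d1.png

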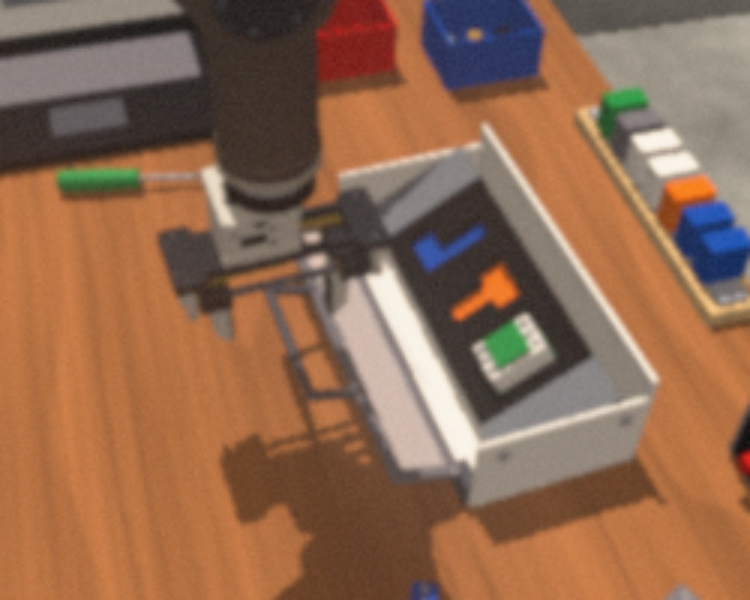

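The raised finger caught the panel edge and lifted the door to about 1.23 rad, as the side picture shows. I'll press it down from above with the fingers shut, then go and look at the parts.

```bash
cat >> look.py <<'E'
def partlook(n,xy0,f,k,yaws):
    out={"tee":TEE,"ell":ELL}[n]; m=colour(f,n)
    nb,l,s,_=cv2.connectedComponentsWithStats(m.astype(np.uint8)); uv=proj(k,[[*xy0,.03]])[0]
    cand=[i for i in range(1,nb) if s[i,4]>300]; 
    if not cand: print("no blob"); return None
    i=min(cand,key=lambda i:np.hypot(*(_[i]-uv))); m=cv2.morphologyEx((l==i).astype(np.uint8),cv2.MORPH_CLOSE,np.ones((5,5)))>0
    mod=lambda v:prism(k,out,Rz(v[2]),[v[0],v[1],0],.038)
    r=fit(mod,[[*xy0,a] for a in yaws],m,[.005,.005,.2]); print(n,m.sum(),np.round(r[0],4),"cost",round(r[1],3)); return r[0],mod(r[0])
E
python3 - <<'E'
from look import *; from door import *
eoat.gripper_close(15)
p=bar(1.57); hit=arm.move_straight([p[0]+.004,p[1],.041],feed=.12,until_force=25); print(hit); st(); arm.dwell(.2)
arm.move_straight([p[0],p[1],.16],feed=.3)
vision.grab_frame("side"); print(vision.mark_of("side","door_bar")[0]["at"])
arm.goto([.505,-.27,.28],down(0)); arm.dwell(.2); s=st()
k=vision.calibration("wrist"); f=vision.grab_frame("wrist"); cv2.imwrite("pics/p1.png",f)
g=f
for n,xy in (("ell",(.491,-.217)),("tee",(.517,-.402))):
    r=partlook(n,xy,f,k,np.arange(0,2*P,P/4))
    if r: overlay(g,r[1],"pics/p1o.png"); g=cv2.imread("pics/p1o.png")
st()
E
```

```text
True
12.71 [0.423  0.0764 0.0399] [-1.57   0.003  0.061] F [-4.1 -0.8 22. ] w 0.006
[0.4193, 0.0804, 0.0352]
15.17 [ 0.5053 -0.2688  0.2797] [-1.57   0.     0.002] F [-0.3  0.5 -0.5] w 0.007
ell 985 [ 0.4926 -0.2175  5.828 ] cost 0.356
tee 964 [ 0.5156 -0.4037  1.6224] cost 2.23
15.22 [ 0.5053 -0.269   0.2798] [-1.57   0.     0.002] F [0.6 1.2 0.3] w 0.002
```

View pics/p1o.png

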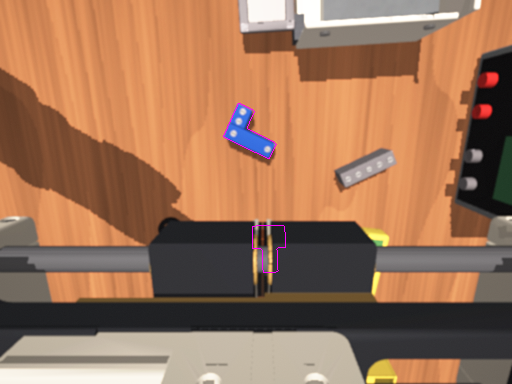

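```bash
sed -i 's/(100,120,60),(125,255,255)/(98,90,25),(130,255,255)/; s/(5,150,120),(18,255,255)/(3,120,50),(20,255,255)/' h.py
sed -i 's/m=cv2.morphologyEx(.*$/cs,_c=cv2.findContours((l==i).astype(np.uint8),cv2.RETR_EXTERNAL,cv2.CHAIN_APPROX_NONE); m=cv2.drawContours(np.zeros((384,512),np.uint8),cs,-1,1,-1)>0/' look.py
cat > pick.py <<'E'
from look import *; from door import *
GY={"ell":-.0135,"tee":0.}; IDX={"ell":1,"tee":0}
def pickpose(v,n,sg,h=.016): # tool pose on table part
    R=Rz(v[2]); return (np.array([v[0],v[1],0])+R@np.array([0,GY[n],h])).tolist(), rpy(toolM(sg*R[:,0],-R[:,2]))
def slotpose(n,sg,h=.016,lift=0,dx=0,dy=0):
    o,R=slot(CASE,IDX[n]); return (o+R@np.array([dx,GY[n]+dy,h+lift])).tolist(), rpy(toolM(sg*R[:,0],-R[:,2]))
E
python3 - <<'E'
from pick import *
k=vision.calibration("wrist"); f=cv2.imread("pics/p1.png")
v,_=partlook("ell",(.491,-.217),f,k,[-.455])
q0=np.array(monitor.get_state()["joints"]); print(np.round(q0,2))
for n,v in (("ell",v),("tee",(.518,-.4,-.7))):
  for sg in (1,-1):
    a=planner.inverse_kinematics(*pickpose(v,n,sg)); b=planner.inverse_kinematics(*slotpose(n,sg)); c=planner.inverse_kinematics(*slotpose(n,sg,lift=.06))
    for q in (a,b,c): print(n,sg,None if q is None else np.round(q,2))
E
```

```text
ell 1167 [ 0.4925 -0.2187 -0.4416] cost 0.146
[-0.32  0.44  1.05  1.68 -0.4   1.26  0.82]
ell 1 [-0.21  0.71  0.82  2.03 -0.79  0.74  0.67]
ell 1 [ 0.31  0.73 -1.07  2.12  1.61  0.81 -1.75]
ell 1 [-1.13  0.44  0.87  2.25 -1.12  0.19  0.73]
ell -1 [ 0.85  0.68 -0.71  1.94  0.64  0.75  2.45]
ell -1 [-0.33  0.47 -0.16  2.17  1.53  0.26  1.29]
ell -1 [-0.67  0.34  0.23  2.22  0.84  0.16  1.93]
tee 1 [ 0.03  0.9   0.92  1.74 -0.86  0.96  0.6 ]
tee 1 [ 0.47  0.71 -1.07  2.15  1.64  0.72 -1.65]
tee 1 [-0.86  0.37  0.71  2.28 -1.23  0.15  1.  ]
tee -1 [ 1.02  0.82 -0.71  1.64  0.64  0.92  2.5 ]
tee -1 [ 0.24  0.55 -0.7   2.17  1.62  0.46  1.42]
tee -1 [-0.34  0.32  0.04  2.24  0.97  0.14  1.95]
```

Run:
```python
from pick import *
v=np.array([.4925,-.2187,-.4416]); n="ell"; sg=-1
p,o=pickpose(v,n,sg,.13); M=Ro.from_euler("xyz",o).as_matrix()
eoat.gripper_open()
arm.goto((np.array(p)-.035*M[:,2]).tolist(),o); arm.dwell(.25); st()
k=vision.calibration("wrist"); f=vision.grab_frame("wrist"); r=partlook(n,v[:2],f,k,[v[2]]); overlay(f,r[1],"pics/e1.png")
w=r[0]; print(np.round(monitor.get_state()["joints"],2))
for l in (.06,.03,0):
    q=planner.inverse_kinematics(*slotpose(n,sg,lift=l)); print(l,None if q is None else np.round(q,2))
```

```text
18.53 [ 0.5017 -0.1992  0.1299] [-1.57 -0.    2.7 ] F [0.3 0.6 0.4] w 0.998
ell 2659 [ 0.4921 -0.217  -0.423 ] cost 0.19
[ 0.79  0.5  -0.7   1.85  0.4   0.93  2.6 ]
0.06 [-0.43  0.34 -0.06  2.2   1.09  0.26  1.7 ]
0.03 [-0.6   0.4   0.17  2.2   1.18  0.14  1.6 ]
0 [ 0.31  0.73 -1.07  2.12  1.61  0.81  1.39]
```

View pics/e1.png

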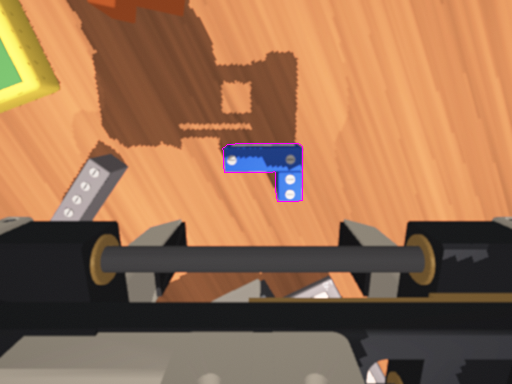

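Run:
```python
from pick import *
v=np.array([.4921,-.2172,-.43]); n="ell"; sg=-1
p,o=pickpose(v,n,sg)
arm.goto([p[0],p[1],.08],o); arm.move_straight(p,feed=.2); s=st(); eoat.gripper_close(30); st()
arm.move_straight([p[0],p[1],.25],feed=.35); st(); print(np.round(monitor.get_state()["joints"],2))
for l in (.14,.10,.06,.03,0):
    q=planner.inverse_kinematics(*slotpose(n,sg,lift=l)); print(l,None if q is None else np.round(q,2))
```

```text
19.4 [ 0.4873 -0.2287  0.0168] [-1.571  0.     2.713] F [-0.2 -0.2  0.3] w 0.999
19.88 [ 0.487  -0.2297  0.0169] [-1.571e+00  1.000e-03  2.711e+00] F [-1.1  0.8  8.3] w 0.76
20.7 [ 0.4855 -0.2296  0.2488] [-1.570e+00 -2.000e-03  2.711e+00] F [-0.6 -0.3 -1.6] w 0.758
[ 1.01  0.42 -0.91  1.7   0.35  1.2   2.72]
0.14 [ 0.27  0.29 -0.92  2.15  1.03  0.57  1.79]
0.1 [ 0.01  0.31 -0.61  2.17  1.1   0.46  1.71]
0.06 [-0.2   0.36 -0.35  2.18  1.22  0.36  1.59]
0.03 [-0.37  0.41 -0.12  2.18  1.32  0.26  1.48]
0 [-0.52  0.47  0.09  2.18  1.54  0.15  1.25]
```

Run:
```python
from pick import *
n="ell"; sg=-1
arm.goto(*slotpose(n,sg,lift=.14)); st(); print(np.round(monitor.get_state()["joints"],2))
try:
    p,o=slotpose(n,sg,lift=.025); arm.move_straight(p,feed=.2,orientation=o); st(); print(np.round(monitor.get_state()["joints"],2))
    arm.dwell(.2)
    p,o=slotpose(n,sg,lift=-.001); hit=arm.move_straight(p,feed=.05,until_force=10); s=st(); 
    O,R=slot(CASE,1); print(hit,"tool in slot",np.round(R.T@(np.array(s["tool_pos"])-O),4))
except arm.Unreachable as e: print("unreach",e)
```

```text
22.17 [0.5488 0.1576 0.1944] [-1.57   0.523 -3.082] F [-0.3  0.  -1. ] w 0.758
[ 0.27  0.29 -0.92  2.15  1.03  0.57  1.79]
22.89 [0.6058 0.1622 0.0954] [-1.571  0.523 -3.081] F [-0.4  0.4 -1. ] w 0.759
[ 0.1   0.52 -0.74  2.14  1.48  0.55  1.41]
23.6 [0.6182 0.163  0.073 ] [-1.57   0.523 -3.08 ] F [-0.6 -0.3  2.5] w 0.761
True tool in slot [-0.0002 -0.0137  0.0156]
```

The ell is down to floor depth (15.6 mm, 16 expected). I'll release, withdraw and check, then go to the tee.

Run:
```python
from pick import *
n="ell"; sg=-1
eoat.gripper_open(); p,o=slotpose(n,sg,lift=.14); arm.move_straight(p,feed=.35); st()
vision.grab_frame("side")
O,R=slot(CASE,1)
for c in ("side","top"):
    vision.grab_frame(c); r=vision.mark_of(c,"ell"); print([(np.round(R.T@(np.array(q["at"])-O),4).tolist(),round(q["conf"],2)) for q in r[:2]])
v=np.array([.518,-.4025,-.69]); n="tee"
p,o=pickpose(v,n,sg,.13); M=Ro.from_euler("xyz",o).as_matrix()
arm.goto([.50,-.05,.27],down(P-.4)); 
arm.goto((np.array(p)-.035*M[:,2]).tolist(),o); arm.dwell(.25); st()
k=vision.calibration("wrist"); f=vision.grab_frame("wrist"); r=partlook(n,v[:2],f,k,[v[2],v[2]+P/2,v[2]-P/2,v[2]+P]); overlay(f,r[1],"pics/t1.png")
print(np.round(monitor.get_state()["joints"],2))
```

```text
24.82 [0.5486 0.1584 0.1952] [-1.569  0.524 -3.081] F [-0.5 -0.3  0. ] w 0.999
[([-0.1331, 0.2983, 0.0098], 0.7), ([-0.0017, -0.0017, 0.001], 0.52)]
[]
27.56 [ 0.5409 -0.3746  0.1308] [-1.571e+00  1.000e-03  2.453e+00] F [ 0.6 -0.2  0. ] w 0.999
tee 108105 [ 0.517  -0.3902  2.3576] cost 0.972
[ 0.95  0.67 -0.69  1.55  0.46  1.08  2.6 ]
```

View pics/t1.png

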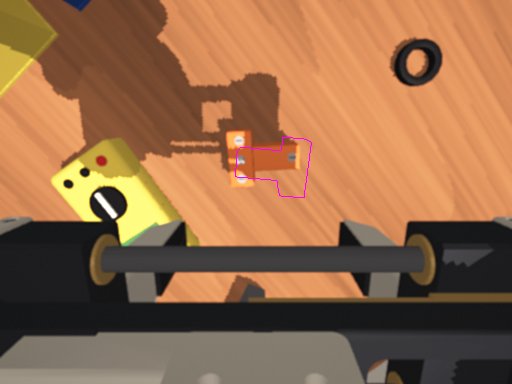

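Run:
```python
from pick import *
v=np.array([.518,-.4025,-.69]); n="tee"
k=vision.calibration("wrist"); f=vision.grab_frame("wrist")
h=cv2.cvtColor(f,cv2.COLOR_BGR2HSV); print("tee lit/dark",h[170,240],h[158,270],"wood",h[120,330],h[125,270])
r=vision.masks_of("wrist",n); print([(q["conf"],q["region"].sum()) for q in r]); mk=vision.mark_of("wrist",n); print([(np.round(q["at"],4),q["conf"]) for q in mk[:2]])
m=r[0]["region"]; mod=lambda v:prism(k,TEE,Rz(v[2]),[v[0],v[1],0],.038)
a=fit(mod,[v],m,[.005,.005,.15]); print("net",np.round(a[0],4),a[1])
w=np.zeros((384,512),bool); w[122:197,215:312]=1
for s in (195,210,225):
    c=((h[...,1]>s)&(h[...,0]<20)&w).astype(np.uint8); c=cv2.morphologyEx(cv2.morphologyEx(c,cv2.MORPH_OPEN,np.ones((3,3))),cv2.MORPH_CLOSE,np.ones((7,7)))
    b=fit(mod,[v],c,[.005,.005,.15]); print(s,c.sum(),np.round(b[0],4),round(b[1],3))
overlay(f,mod(a[0]),"pics/t2.png"); cv2.imwrite("pics/t2.png",cv2.resize(cv2.imread("pics/t2.png")[110:210,200:330],None,fx=4,fy=4))
```

```text
tee lit/dark [ 10 196 215] [ 10 195 196] wood [ 13 147 229] [ 11 153 120]
[(0.74, np.int64(2679))]
[(array([ 0.5206, -0.3989, -0.0033]), 0.81)]
net [ 0.5173 -0.4007 -0.6536] 0.10161093179339672
195 982 [ 0.5171 -0.3993 -0.6773] 2.016
210 0 [ 0.518  -0.4025 -0.69  ] inf
225 0 [ 0.518  -0.4025 -0.69  ] infh.py:25: RuntimeWarning: divide by zero encountered in scalar divide
  def cost(x): return np.abs(f(x)-mask).sum()/mask.sum()
  np.max(np.abs(fsim[0] - fsim[1:])) <= fatol):
```

View pics/t2.png

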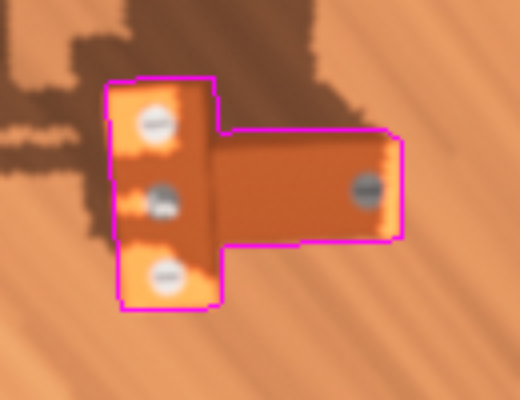

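The corrected fit hugs the tee outline, and the open fingers clear the meter. Picking it and inserting.

Run:
```python
from pick import *
v=np.array([.5173,-.4007,-.668]); n="tee"; sg=-1
p,o=pickpose(v,n,sg)
arm.goto([p[0],p[1],.08],o); arm.move_straight(p,feed=.2); st(); eoat.gripper_close(30); st()
arm.move_straight([p[0],p[1],.25],feed=.35)
arm.goto([.50,-.20,.27],down(P-.4)); print(np.round(monitor.get_state()["joints"],2))
try:
    arm.goto(*slotpose(n,sg,lift=.14)); st(); print(np.round(monitor.get_state()["joints"],2))
    p,o=slotpose(n,sg,lift=.025); arm.move_straight(p,feed=.2,orientation=o); print(np.round(monitor.get_state()["joints"],2))
    arm.dwell(.2)
    p,o=slotpose(n,sg,lift=-.001); hit=arm.move_straight(p,feed=.05,until_force=10); s=st()
    O,R=slot(CASE,0); print(hit,"tool in slot",np.round(R.T@(np.array(s["tool_pos"])-O),4))
except arm.Unreachable as e: print("unreach",e)
```

```text
28.57 [ 0.5184 -0.4001  0.017 ] [-1.572e+00  1.000e-03  2.475e+00] F [ 0.2 -0.8  0.3] w 1.001
29.13 [ 0.5176 -0.401   0.0167] [-1.571e+00  1.000e-03  2.473e+00] F [-2.  -0.3  5.5] w 0.7
[ 0.98  0.42 -0.97  1.67  0.36  1.25  2.68]
31.92 [0.5538 0.083  0.1949] [-1.57   0.523 -3.083] F [ 0.3  0.4 -1.4] w 0.699
[ 0.35  0.22 -0.77  2.19  0.87  0.41  2.08]
[ 0.11  0.45 -0.52  2.19  1.5   0.34  1.49]
33.37 [0.623  0.0888 0.0733] [-1.57   0.524 -3.08 ] F [-1.5  0.   3.8] w 0.691
True tool in slot [ 0.0002 -0.0001  0.0157]
```

Run:
```python
from pick import *
eoat.gripper_open(); p,o=slotpose("tee",-1,lift=.14); arm.move_straight(p,feed=.35)
arm.goto([.50,.14,.30],OR); arm.dwell(.2); st()
k=vision.calibration("wrist"); f=vision.grab_frame("wrist"); g=f
print("bar",[np.round(q["at"],3) for q in vision.mark_of("wrist","door_bar")[:1]])
for n,out in (("tee",TEE),("ell",ELL)):
    O,R=slot(CASE,IDX[n])
    for q in vision.mark_of("wrist",n)[:1]: print(n,np.round(R.T@(np.array(q["at"])-O),4),q["conf"])
    mod=prism(k,out,R,O,.038); overlay(g,mod,"pics/c1.png"); g=cv2.imread("pics/c1.png")
    for q in vision.masks_of("wrist",n)[:1]:
        a=fit(lambda v:prism(k,out,R@Rz(v[2]),O+R@np.array([v[0],v[1],0]),.038),[[0,0,0]],q["region"],[.004,.004,.05]); print(n,"offset",np.round(a[0],4),round(a[1],3))
cv2.imwrite("pics/c1.png",cv2.resize(g[60:280,180:430],None,fx=2.7,fy=2.7)); st()
```

```text
37.2 [0.5    0.1398 0.2999] [-1.571  0.     0.061] F [-0.5 -0.2  0.1] w 1.002
bar [array([0.423, 0.08 , 0.038])]
tee [ 0.0032  0.0017 -0.0042] 0.67
tee offset [-0.0006 -0.0015  0.0413] 0.319
ell [0.0017 0.001  0.0011] 0.79
ell offset [ 0.0004 -0.0015  0.0194] 0.143
37.5 [0.5  0.14 0.3 ] [-1.571 -0.     0.061] F [-0.5 -0.6  0.4] w 1.001
```

View pics/c1.png

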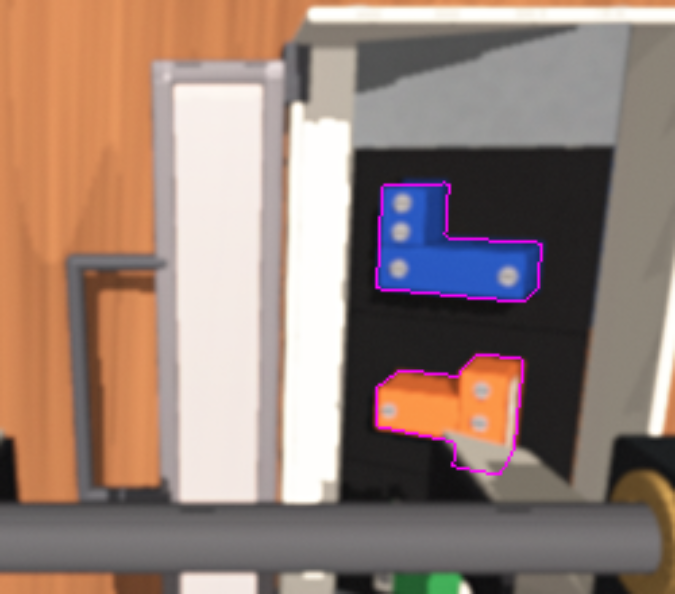

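Both parts are home: the predicted outlines match the picture, and only a finger hides part of the tee. Opening the jaws vertically over the lowered bar would hit the panel edge. So I'll grip the bar with the tool tilted about 21° and only the tips past it, then swing the door up.

```bash
cat >> door.py <<'E'
PH=.375; TX=RC@np.array([np.cos(PH),0,np.sin(PH)]); TY=RC@np.array([np.sin(PH),0,-np.cos(PH)]); TO=rpy(toolM(TX,TY))
def tip(th,s=.007): return (bar(th)+s*TY).tolist()
E
python3 - <<'E'
from door import *
for a in ((1.57,-.07),(1.57,.007),(1.2,.007),(.8,.007),(.4,.007),(0,.007)):
    q=planner.inverse_kinematics(tip(*a),TO); print(a,None if q is None else np.round(q,2))
arm.goto(tip(1.57,-.09),TO); print(np.round(monitor.get_state()["joints"],2))
try:
    hit=arm.move_straight(tip(1.57),feed=.12,until_force=8); st(); print(hit)
except arm.Unreachable as e: print(e)
E
```

```text
(1.57, -0.07) [-0.29  0.13 -0.17  2.54  0.92  0.21 -1.28]
(1.57, 0.007) [ 0.41  0.59 -1.05  2.5   1.69  0.65 -1.99]
(1.2, 0.007) [-0.43  0.25  0.03  2.51  1.37  0.12 -1.69]
(0.8, 0.007) [-0.2   0.2  -0.2   2.4   0.71  0.25 -0.99]
(0.4, 0.007) [-0.1   0.2  -0.29  2.29  0.52  0.34 -0.77]
(0, 0.007) [-0.1   0.25 -0.26  2.19  0.45  0.38 -0.66]
[-0.08  0.08 -0.4   2.51  0.72  0.27 -1.08]
39.97 [0.4228 0.0767 0.0288] [-1.571 -0.376  0.061] F [-0.8 -0.8 -0.5] w 0.997
False
```

Run:
```python
from door import *
eoat.gripper_close(30); s=st(); print(np.round(s["joints"],2))
try:
    for th in (1.35,1.1):
        arm.move_straight(tip(th),feed=.12); s=st(); print(np.round(s["joints"],2))
except arm.Unreachable as e: print(e)
vision.grab_frame("side"); print(vision.mark_of("side","door_bar")[0]["at"],bar(1.1))
```

```text
41.23 [0.4235 0.0767 0.0289] [-1.571 -0.376  0.061] F [2.9 0.2 1.6] w 0.095
[-0.1   0.39 -0.38  2.54  1.98  0.3  -2.32]
41.61 [0.4258 0.0768 0.0539] [-1.571 -0.376  0.061] F [ 3.6 -0.6 -1.6] w 0.096
[-0.24  0.3  -0.21  2.52  1.74  0.2  -2.07]
42.33 [0.4339 0.0772 0.0797] [-1.571 -0.373  0.062] F [-3.2  1.   0.7] w 0.094
[-0.33  0.23 -0.08  2.48  1.11  0.16 -1.42]
[0.4307, 0.0799, 0.0851] [0.43257152 0.07722703 0.08716355]
```

The bar is held and the door follows. I'll continue to shut, release, retract and check.

Run:
```python
from door import *
try:
    for th in (.85,.6,.35,.12): arm.move_straight(tip(th),feed=.13)
    st(); hit=arm.move_straight(tip(-.03),feed=.06,until_force=18); s=st(); print(hit)
    b=np.array(s["tool_pos"])-.007*TY-HINGE; b=RC.T@b; print("th",np.arctan2(-b[0],b[2]))
except arm.Unreachable as e: print(e)
```

```text
43.98 [0.5246 0.0822 0.143 ] [-1.571 -0.377  0.06 ] F [-0.3 -2.9  5.8] w 0.099
44.3 [0.5386 0.0829 0.143 ] [-1.573 -0.373  0.061] F [-3.4 -0.1  6.1] w 0.097
True
th -0.010206841883400443
```

Run:
```python
from pick import *
eoat.gripper_open(); arm.move_straight(tip(0,-.10),feed=.25); arm.goto([.40,.20,.35],OR); st()
B=[]
for c in ("side","top","side"):
    f=vision.grab_frame(c)
    if c=="side": F=f
    for q in vision.mark_of(c,"door_bar")[:1]:
        b=RC.T@(np.array(q["at"])-HINGE); print(c,"bar th",round(np.arctan2(-b[0],b[2]),3),np.round(b,3),round(q["conf"],2))
    for n in ("tee","ell"):
        O,R=slot(CASE,IDX[n])
        for q in vision.mark_of(c,n)[:1]: print(n,np.round(R.T@(np.array(q["at"])-O),4),round(q["conf"],2))
cv2.imwrite("pics/end.png",cv2.resize(F[60:384,130:512],None,fx=2,fy=1.85)); st()
```

```text
47.01 [0.4005 0.1989 0.3482] [-1.572e+00  1.000e-03  6.000e-02] F [ 0.5 -0.7 -0.6] w 1.0
side bar th -0.005 [0.001 0.    0.117] 0.93
tee [-0.0036 -0.0054  0.0015] 0.52
ell [0.0034 0.0018 0.0023] 0.51
top bar th -0.014 [0.002 0.002 0.109] 0.78
tee [-0.0031 -0.0015 -0.0002] 0.8
ell [-0.0375 -0.081   0.1245] 0.64
side bar th 0.023 [-0.003  0.     0.115] 0.85
tee [-0.0028 -0.009   0.0015] 0.58
ell [-0.0329 -0.6162 -0.0533] 0.69
47.61 [0.4    0.1999 0.35  ] [-1.571 -0.     0.061] F [-0.  -0.3 -0. ] w 0.999
```

View pics/end.png

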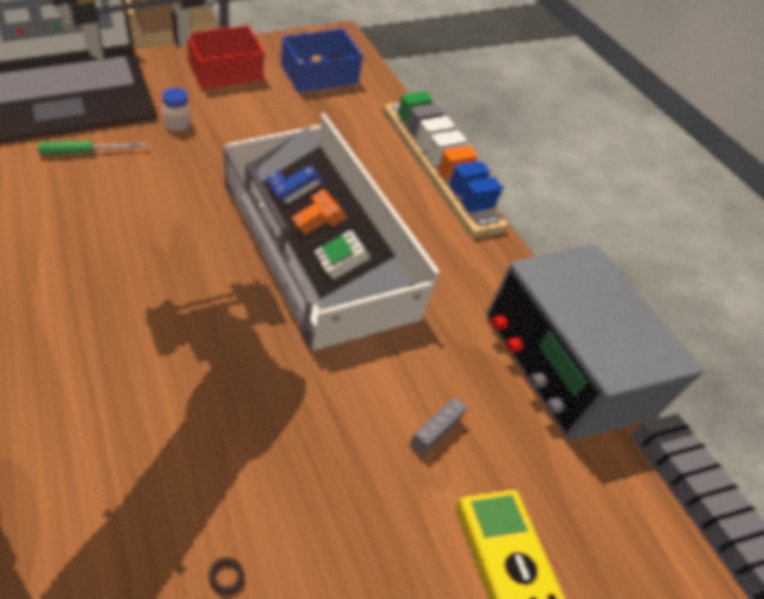

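The final picture shows the door shut, both blocks seated and everything else in place. Handing in.

```bash
python3 -c "
from h import *
order.sign_off(); st()"
```

```text
the job is handed in; nothing more can be done
the job is handed in; nothing more can be done
```

I pulled the door right down, seated the blue L and the orange T in their cavities, and gripped the bar to push the door shut. I handed in with the robot clear at about 47.6 s of the 72 s allowed. No verdict is reported.

- **Blocks:** Both stopped at floor depth (15.6 and 15.7 mm against 16 mm expected). A wrist-camera check before closing put them within about 2 mm and 0.04 rad of home. The tee's fit there was weaker, because a finger hid part of it.
- **Door:** Three last camera readings put it between −0.014 and 0.023 rad; the limit is 0.08.
- **Readings that disagreed:**
  - The last side-view readings put the tee's origin 5–9 mm off across the tray, but the top view gave about 3 mm. With 2.5 mm of play and the tee at full depth, I took the side readings as network error.
  - Some "ell" hits in those last views landed on something else entirely.
- **Mishap:** After the first pull the opening finger caught the panel and lifted the door to about 1.23 rad. I pressed it fully down again before placing the blocks.
- **Other items:** In the last side view the relay, strip, nut, meter, jar and screwdriver look where they were. I did not re-measure them.

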